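# Lean a cover plate in the drying rack

### The arm

A 6-joint arm with a two-finger parallel gripper is mounted at the origin on the work surface; the furniture and walls round the work are solid. World frame = base frame: x ahead of the robot, y to its left, z up, the work surface at z = 0. Lengths are in m, angles in rad, forces in N, time in s.
With the tool pointing down it reaches from about 0.275 to 0.825 m from the base axis. Payload 4.9 kg.
Tool frame: the origin (TCP) lies at the very end of the fingers, on their centre line; the grasp point (between the pads) lies 19 mm behind it; z points along the fingers, y is the line along which they close (so a half turn about z gives the same grasp; the last joint's range is limited). The gripper opens to 85 mm and grips with 20 to 120 N. Pads are 22 mm wide; open, the fingers measure 114 mm over their backs; the gripper's body (76 mm by 85 mm) begins 54 mm behind the grasp point. The pads swing forward as they close: fully open they stand 13 mm farther back than shut.
Start: joints at [1.162, 0.326, -0.193, 1.052, 0, 1.437], TCP at [0.149, 0.529, 0.231] pointing down, gripper open.
Joint ranges: [-2.65, 2.65], [-0.97, 1.79], [-1.3, 1.35], [-1.93, 2.1], [-1.47, 1.37], [-3.14, 3.14]. Speed limits (rad/s): [2.57, 2.57, 3.14, 3.14, 3.14, 3.14].

### API

Orientations are given as a unit quaternion [w, x, y, z].
In Python, from plant import sensors, camera, robot, nets gives the robot as it stands.
- The arm moves only by the tool move_arm, never from a script. Its argument "motion" is a list of rows, each a list of 7 numbers: the shift along the tool's x, y, z in cm, then the turn, a rotation vector about the tool's x, y, z in degrees, then the finger opening in cm, from 0 to 8.54. In form: [[tx, ty, tz, rx, ry, rz, gripper], ...]. A call has 1 to 20 rows; each row shifts and turns the commanded pose from where the row before left it, along the tool's axes as they then stand; what a row does not reach is not made up. A row lasts 1/10 s, in which the tool goes at most 50 mm and 8.59 degrees, less where a joint would pass 70% of its speed; a pose out of reach is approached as far as the arm can. A call with a gripper value outside its range is refused whole. The fingers move at their own pace and stop on an object; the grip force is fixed at half the most. Time passes only in rows, so rows that do not move let the fingers close. It gives the time, the measured TCP pose, the force, the opening and the grip force at its end, in the units of the state.
- sensors.state(): the state, without advancing time (a new reading comes with each control period).
- camera(name): name is "side" or "top" or "wrist"; returns a dict with "color" (480x640x3 uint8, red, green, blue), "fx", "fy", "cx", "cy" (pixels), "R" (3x3) and "t" (3): a world point X has camera coordinates R X + t. Camera axes: x right, y down, z forward; pixel columns grow to the right and rows downward; lengths in m; the calibration is good to about 2 mm. A picture is of the moment at which its call begins. There is no depth.
- robot.sign_off(): hands the job in; it is judged then, once.
Trained networks look in a picture, given as the dict that the camera call returned (one of the last four; its "shot" number tells which), for a name from the list of things; names that differ only in an ending like _2 or _b are one class to them, and where a whole thing is asked for, a point or a joint stands for the part that bears it (a point fixed in the world has none). Each returns a list of dicts, best first, with "confidence" (0 to 1); they miss things now and then, are a little off and sometimes report something else, mostly with a low value. They report only what shows in the picture. A call takes as long as a camera call.
- nets.search_frame(picture, target): "centre" ([column, row] in pixels, amid what is visible of it).
The state is a dict: "time_s": time; "joint_pos": joint angles; "dq": joint speeds; "joint_efforts": joint torques, N m; "tool_pos": TCP position; "tcp_rot": TCP orientation; "force": force on the tool from outside, world axes, zero at the start; "ft_torque": the same for the moment, N m; "finger_gap": finger opening in m; "grasp_force": force on a finger pad.
Only numpy, scipy, OpenCV 4.12 (cv2) and the standard library are available. Lean on these libraries where they do the work, as an engineer would, in place of code of your own. Each camera call takes 0.05 s, during which the arm holds its last target. There are 200 camera calls.

### The job

Put the bare aluminium cover plate, which lies flat on the bench, to dry in the empty bay of the blue rack, as its grey neighbour stands: red arrow at the top and pointing up, good face outwards, bottom edge on the yellow line, leaning back on the bar at 20 degrees from upright, and left standing there by itself. The bay is too narrow to hold the plate by its sides, so first stand it on the wooden sloping rest with the red arrow pointing up, let go of it there, and take it again by its top edge. Leave the other things on the bench where they are.

Things in the scene. Friction and masses are not known exactly. Their poses are not given: they have to be found in the camera images.
- plate: Bare aluminium cover plate, 160 x 60 x 8 mm, about 0.2 kg (varies), starting flat on the bench, good face up. Origin at the centre of its back face (the underside at the start); x runs along the length towards the end with the red arrow, y across the width, z out of the good face, so its middle is (0, 0, 4) mm. The arrow is painted on the good face from x = 18 to 66 mm and points to +x.
- plate_top (a point): Middle of the plate's end edge at the red arrow: (80, 0, 4) mm in the plate's frame.
- plate_foot (a point): Middle of the back (underside) edge of the plate's other end: (-80, 0, 0) mm in the plate's frame; the edge on which the plate stands when it leans.
- rest: Fixed wooden sloping rest. Origin on the bench under the seat line; x away from its front, y left, z up. Level base, x -32 to 92 mm, y +-45 mm, top 12 mm high. A back board 34 mm wide (narrower than the plate, so fingers may hold the plate's long edges) leans to +x at 30 degrees from upright, up to 115 mm along the slope. Toe lip 8 mm high, inner side at x = -14 mm.
- rest_seat (a point): Middle of the rest's seat line, (0, 0, 12) mm in its frame: the foot of the back board's front face, on the base. A plate standing on the rest has its bottom back edge here and its back on the board.
- rack: Fixed blue rack of two bays. Origin on the bench under the middle of the empty bay's yellow line; x away from its front, y left, z up. Base x -43 to 87 mm, rubber mat on it, top 15 mm high. Side walls 5 mm thick at y = +41 and -41 mm, x 6 to 58 mm, 130 mm high. The other bay, at y = -82 mm, holds a fixed grey plate of the same size, leaning as wanted (top end 168 mm high).
- rack_line (a point): Middle of the back border of the empty bay's yellow line (3 mm wide), (0, 0, 15) mm in the rack's frame, on the mat. A plate whose bottom back edge is here and whose back touches the bar leans to +x at 20 degrees from upright; it touches 100 mm up from its bottom edge. Friction alone holds the bottom edge.
- rack_bar (a point): Middle of the steel bar's axis behind the empty bay, (39.8, 0, 106.9) mm in the rack's frame; bar radius 6 mm.
- paint_tin_1: Bystander: paint tin, 78 mm wide, 78 mm high; origin under its centre.
- grease: Bystander: red round tin, 76 mm wide, 58 mm high; origin under its centre.

How it is judged:
On the way, in this order (a step that is already met when the one before it is completed fails the run):
1. the plate stands by itself on the sloping rest, red arrow up and good face outwards, let go (angle between plate's own x axis and vertical between 0.4 and 0.65 rad and angle between plate's own z axis and vertical below 1.4 rad and distance between plate_foot and rest_seat below 0.02 m and contact force between plate and rest above 0.3 N and contact force between each of the arm, the fingers and plate below 0.05 N and linear speed of plate below 0.03 m/s), for 0.2 s.
2. the fingers carry the plate by its top edge, clear of the rest (contact force between the fingers and plate above 1 N and distance between the grasp point and plate_top below 0.03 m and height (world z) of plate_foot above 0.02 m and contact force between plate and rest below 0.05 N), for 0.1 s.
At the end, for the whole second after the job is handed in: The plate stands at rest and untouched in the rack's empty bay, red arrow up and good face outwards, leaning 20 degrees from upright (within 4 degrees), its bottom back edge within 8 mm of the yellow line and on the mat, within 12 mm of the bay's middle, and square to the bay within about 7 degrees (angle between plate's own x axis and vertical between 0.279 and 0.419 rad and angle between plate's own z axis and vertical below 1.4 rad and x of plate_foot in the frame of rack between -0.008 and 0.008 m and y of plate_foot in the frame of rack between -0.012 and 0.012 m and z of plate_foot in the frame of rack below 0.02 m and angle between the y axis of plate and the y axis of rack, either way round below 0.12 rad and contact force between plate and rack above 0.3 N and linear speed of plate below 0.01 m/s).
It fails at once if the paint tin or the red tin is moved by more than 20 mm (distance of any of paint_tin_1, grease from where it was at the start of the episode above 0.02 m).
It also fails if it takes over 61 s, if anything falls off the work surface, if the arm or the gripper's body presses on something with over 40 N, if the wrist force passes 120 N, or if a joint passes its speed limit or range.

## Working session

There is one attempt and no reset: what is moved stays moved. The work goes in short steps, Python scripts to look and compute and a tool call to move; the robot and the scene stay as the last step left them, time stands still between calls to the robot, and variables do not carry over. Pictures are saved under pics/ and viewed, at most 12 in all, crops included, and the job is handed in when it is done.

Besides the shell and the picture viewer there is one more tool, called after ">>>" as a command line: name --pt "numbers of a row" for each row, then --argument value for the rest. move_arm: Moves the arm, as the interface text tells. Its arguments: {"type":"object","properties":{"motion":{"type":"array","items":{"type":"array","items":{"type":"number"}}}},"required":["motion"]}

```bash
ls; mkdir -p pics
python3 - <<'E'
from plant import sensors,camera,robot,nets
import cv2,numpy as np
print(sensors.state())
for n in ("top","side"):
    p=camera(n); cv2.imwrite(f"pics/{n}0.png",p["color"][:,:,::-1])
    print(n,p["fx"],p["cx"],p["cy"],np.round(p["R"],3).tolist(),np.round(p["t"],3).tolist())
    for k in ("plate","plate_top","rest","rack","rest_seat","rack_line","rack_bar","paint_tin_1","grease"):
        try: print(k,[(np.round(d["centre"]).tolist(),round(d["confidence"],2)) for d in nets.search_frame(p,k)[:2]])
        except Exception as e: print(k,e)
E
```

```text
pics
{'time_s': 0.0, 'joint_pos': array([ 1.16179113e+00,  3.26993050e-01, -1.93598321e-01,  1.05197501e+00,
        5.69385676e-06,  1.43661170e+00]), 'dq': array([ 9.92625864e-04, -7.52840393e-05,  1.67489998e-03,  1.78009858e-03,
       -1.93510315e-04,  1.84206781e-03]), 'joint_efforts': array([ 1.99513699e-03, -4.43399549e+01,  2.62441814e+01,  1.53213856e-02,
        1.65810320e-04, -2.69032881e-06]), 'tool_pos': array([0.14900124, 0.52882724, 0.23046957]), 'tcp_rot': array([-2.40166760e-04,  1.36978221e-01,  9.90573664e-01, -8.51820370e-04]), 'force': array([0.93976968, 0.32223286, 1.1112682 ]), 'ft_torque': array([-0.0069137 ,  0.00286413, -0.00612077]), 'grasp_force': 0.0, 'finger_gap': 0.08524149111284657}
top 583.730399491124 328.07302920382824 237.94025415108524 [[-0.009, -1.0, 0.022], [-0.995, 0.007, -0.096], [0.096, -0.023, -0.995]] [-0.132, 0.538, 1.3]
plate [([219.0, 271.0], 0.92)]
plate_top [([223.0, 273.0], 0.75)]
rest [([299.0, 272.0], 0.65)]
rack [([374.0, 279.0], 0.72), ([221.0, 278.0], 0.57)]
rest_seat [([299.0, 269.0], 0.88), ([221.0, 274.0], 0.28)]
rack_line [([378.0, 278.0], 0.56)]
rack_bar [([378.0, 278.0], 0.65), ([299.0, 271.0], 0.22)]
paint_tin_1 [([251.0, 203.0], 0.75)]
grease [([221.0, 275.0], 0.68), ([449.0, 194.0], 0.63)]
side 547.5485548279468 316.99144421027273 226.75010875219706 [[-1.0, -0.011, -0.021], [0.009, 0.615, -0.788], [0.021, -0.788, -0.615]] [0.531, 0.141, 1.283]
plate [([351.0, 322.0], 0.98)]
plate_top [([353.0, 323.0], 0.97)]
rest [([342.0, 262.0], 0.86)]
rack [([351.0, 207.0], 0.86), ([351.0, 322.0], 0.38)]
rest_seat [([346.0, 264.0], 0.79)]
rack_line [([352.0, 208.0], 0.92)]
rack_bar [([352.0, 207.0], 0.87), ([353.0, 322.0], 0.39)]
paint_tin_1 [([272.0, 286.0], 0.56)]
grease [([281.0, 181.0], 0.66)]
```

Run:
```python
import cv2
a=cv2.imread("pics/top0.png");b=cv2.imread("pics/side0.png")
cv2.imwrite("pics/a.png",cv2.resize(a[160:340,170:470],(800,480),interpolation=2))
cv2.imwrite("pics/b.png",cv2.resize(b[140:365,220:460],(640,600),interpolation=2))
```

```text
(no output)
```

View pics/a.png

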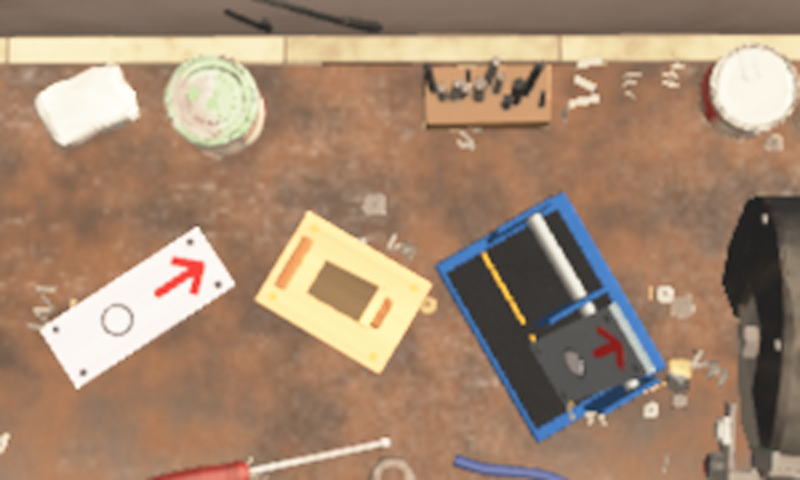

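View pics/b.png

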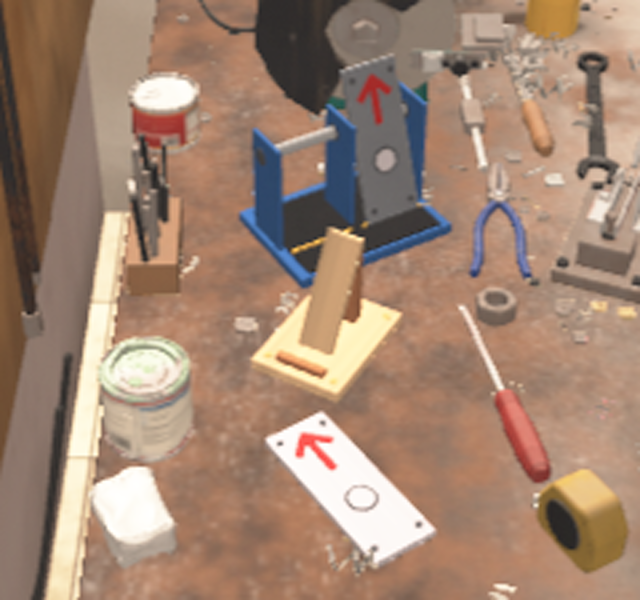

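The top crop shows the plate at crop pixels (41–234, 227–388) with its arrow pointing to upper right. The rest's toe lip is at (293,262), at upper left, so it faces upper left. The rack's yellow line runs from (485,253) to (533,340), with the bar to the upper right of it. The side crop agrees with this.

```bash
cat > h.py <<'E'
import numpy as np,cv2
from plant import sensors,camera,robot,nets
def unproj(p,uv,z):
    uv=np.atleast_2d(np.asarray(uv,float)); R=np.array(p["R"]);t=np.array(p["t"])
    d=np.c_[(uv[:,0]-p["cx"])/p["fx"],(uv[:,1]-p["cy"])/p["fy"],np.ones(len(uv))]@R
    c=-R.T@t
    return c+d*((z-c[2])/d[:,2])[:,None]
def proj(p,X):
    c=np.atleast_2d(X)@np.array(p["R"]).T+np.array(p["t"])
    return np.c_[c[:,0]/c[:,2]*p["fx"]+p["cx"],c[:,1]/c[:,2]*p["fy"]+p["cy"]]
def blob(m,near):
    n,l,s,c=cv2.connectedComponentsWithStats(m.astype(np.uint8))
    ok=[i for i in range(1,n) if s[i,4]>25]
    i=min(ok,key=lambda i:np.hypot(*(c[i]-near)))
    return l==i
def rect(p,m,z):
    # finer contour: upsampled mask edge, world plane min-area rectangle
    cs,_=cv2.findContours(m.astype(np.uint8),cv2.RETR_EXTERNAL,cv2.CHAIN_APPROX_NONE)
    c=max(cs,key=len)[:,0,:]
    w=unproj(p,c,z)[:,:2]*1000
    (cx,cy),(a,b),an=cv2.minAreaRect(w.astype(np.float32))
    return np.round([cx,cy,a,b,an],1)
E
python3 - <<'E'
from h import *
for n,pl,re,li in (("top",(222,275),(299,272),(361,271)),("side",(351,322),(342,262),(341,230))):
    p=camera(n); im=p["color"]; hsv=cv2.cvtColor(im,cv2.COLOR_RGB2HSV); H,S,V=[hsv[...,i].astype(int) for i in range(3)]
    print(n,"cam",np.round(-np.array(p["R"]).T@p["t"],3))
    m=blob((S<40)&(V>170),pl); m=cv2.morphologyEx(m.astype(np.uint8),cv2.MORPH_CLOSE,np.ones((9,9)))
    print("plate",rect(p,m,.008),m.sum())
    red=((H<8)|(H>172))&(S>120)&(V>120); y,x=np.nonzero(red&(cv2.dilate(m,np.ones((3,3)))>0)); print(" arrow",np.round(unproj(p,[x.mean(),y.mean()],.008)*1000,1))
    m=blob((H>15)&(H<28)&(S>60)&(V>190),re); print("rest",rect(p,m,.012),m.sum())
    m=blob((H>15)&(H<30)&(S>130)&(V>140),li);print("line",rect(p,m,.015),m.sum()); y,x=np.nonzero(m); print(" c",np.round(unproj(p,[x.mean(),y.mean()],.015)*1000,1),x.mean(),y.mean())
    m=blob((H>100)&(H<120)&(S>120),(376,278) if n=="top" else (351,207)); print("blue",rect(p,m,.012),m.sum())
E
```

```text
top cam [ 0.41  -0.106  1.348]
plate [457.4 108.4  61.  160.3  33.5] 1839
 arrow [[482.4  68.6   8. ]]
rest [464.7 -73.6 137.6  90.2  58.9] 1774
line [ 468.9 -205.4   68.5    5.    29.6] 68
 c [[ 468.9 -205.4   15. ]] 358.44117647058823 268.02941176470586
blue [ 446.3 -245.3  174.3  127.    29.7] 816
side cam [0.503 0.93  0.911]
plate [457.8 111.5  61.7 163.5  33.2] 1565
 arrow [[484.4  70.    8. ]]
rest [470.  -66.  124.7  89.2  58.9] 679
line [ 155.8 -766.3  360.7   62.5   78. ] 828
 c [[ 159.3 -750.    15. ]] 428.46135265700485 129.7572463768116
blue [ 493.1 -298.   313.2  111.    87.8] 837
```

```bash
cat >> h.py <<'E'
from scipy.spatial.transform import Rotation as Ro
D=np.deg2rad
def az(a): a=D(a); return np.array([np.cos(a),np.sin(a),0])
Z=np.array([0,0,1.])
def frame(ytool,ztool):
    x=np.cross(ytool,ztool); return Ro.from_matrix(np.c_[x,ytool,ztool])
def pose():
    s=sensors.state(); q=s["tcp_rot"]; return s["tool_pos"]*1000,Ro.from_quat([q[1],q[2],q[3],q[0]])
def rows(p1,R1,p0=None,R0=None,vmax=40,wmax=8):
    """constant rows (cm,deg) from pose0 (default: measured) to pose1, mm"""
    if p0 is None: p0,R0=pose()
    w=(R0.inv()*R1).as_rotvec(); d=R0.inv().apply(p1-p0)
    n=int(max(np.ceil(np.linalg.norm(d)/vmax),np.ceil(np.rad2deg(np.linalg.norm(w))/wmax),1))
    M=sum(Ro.from_rotvec(w*k/n).as_matrix() for k in range(n))
    v=np.linalg.solve(M,d)
    print(n,"x",np.round(v/10,2).tolist(),np.round(np.rad2deg(w)/n,2).tolist())
E
python3 - <<'E'
from h import *
p=camera("top"); im=p["color"]; hsv=cv2.cvtColor(im,cv2.COLOR_RGB2HSV); H,S,V=[hsv[...,i].astype(int) for i in range(3)]
m=((H>15)&(H<28)&(S>60)&(V>190)).astype(np.uint8); m=cv2.morphologyEx(m,cv2.MORPH_CLOSE,np.ones((7,7)));m=cv2.morphologyEx(m,cv2.MORPH_OPEN,np.ones((9,9)))
m=blob(m,(299,272)); print("rest",rect(p,m,.012))
print("tin",unproj(p,[251,198],.078)*1000,"grease",unproj(p,[449,194],.058)*1000)
# bench grasp
xa=-56.6; px=az(xa); py=az(xa+90); th=D(30)
zt=-np.cos(th)*Z-np.sin(th)*px; R1=frame(py,zt)
P=np.array([457.6,109.5,4])+8*px
pg=P+zt*0; pg[2]=0; 
print(pg+Z*10)
pre=P-zt*70
print("pre",pre); rows(pre,R1)
rows(P-zt*12,R1,pre,R1)
E
```

```text
rest [470.3 -76.1 135.9 102.6  59. ]
tin [[621.60941496  33.2191345   78.        ]] grease [[ 631.6581844  -408.38419432   58.        ]]
[462.00384592 102.82121709  10.        ]
pre [481.27067182  73.60154188  64.62177826]
15 x [-3.82, -1.33, 0.16] [-0.71, 1.91, 2.66]
2 x [0.0, -0.0, 2.9] [0.0, 0.0, 0.0]
```

>>> move_arm --pt "-3.82 -1.33 0.16 -0.71 1.91 2.66 8.5" --pt "-3.82 -1.33 0.16 -0.71 1.91 2.66 8.5" --pt "-3.82 -1.33 0.16 -0.71 1.91 2.66 8.5" --pt "-3.82 -1.33 0.16 -0.71 1.91 2.66 8.5" --pt "-3.82 -1.33 0.16 -0.71 1.91 2.66 8.5" --pt "-3.82 -1.33 0.16 -0.71 1.91 2.66 8.5" --pt "-3.82 -1.33 0.16 -0.71 1.91 2.66 8.5" --pt "-3.82 -1.33 0.16 -0.71 1.91 2.66 8.5" --pt "-3.82 -1.33 0.16 -0.71 1.91 2.66 8.5" --pt "-3.82 -1.33 0.16 -0.71 1.91 2.66 8.5" --pt "-3.82 -1.33 0.16 -0.71 1.91 2.66 8.5" --pt "-3.82 -1.33 0.16 -0.71 1.91 2.66 8.5" --pt "-3.82 -1.33 0.16 -0.71 1.91 2.66 8.5" --pt "-3.82 -1.33 0.16 -0.71 1.91 2.66 8.5" --pt "-3.82 -1.33 0.16 -0.71 1.91 2.66 8.5" --pt "0 0 0 0 0 0 8.5" --pt "0 0 0 0 0 0 8.5"

```text
time_s: 2.85
tool_pos: [0.4812, 0.0725, 0.0647]
tcp_rot: [-0.228, 0.459, 0.85, 0.122]
force: [-0.1, 0.6, 0.3]
finger_gap: 0.0849
grasp_force: 0.0
```

Run:
```python
from h import *
print(np.round(sensors.state()["joint_pos"],2))
p=camera("wrist"); im=p["color"]; cv2.imwrite("pics/w1.png",im[:,:,::-1])
px=az(-56.6);py=az(33.4);c=np.array([457.6,109.5,8])
print(np.round(proj(p,[(c+a*px+b*py)/1000 for a,b in((80,30),(80,-30),(-80,-30),(-80,30))])))
xa=-56.6; th=D(30); zt=-np.cos(th)*Z-np.sin(th)*px
rows(np.array([457.6,109.5,4])+8*px-zt*10,frame(py,zt))
```

```text
[-0.23  0.65 -0.27  1.05  0.35  0.69]
[[373. 387.]
 [262. 388.]
 [270. 123.]
 [364. 123.]]
2 x [-0.01, 0.01, 3.04] [-0.01, 0.02, -0.01]
```

View pics/w1.png

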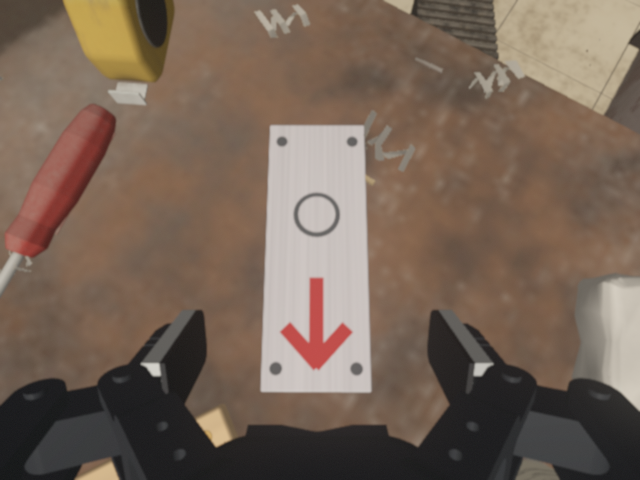

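The wrist view shows the plate edges at columns 262–371 and rows 125–392, within about 5 px of the projected estimate and centred between the fingers.

>>> move_arm --pt "0 0 2 0 0 0 8" --pt "0 0 2 0 0 0 7.2" --pt "0 0 1.5 0 0 0 7.2" --pt "0 0 0.5 0 0 0 7.2" --pt "0 0 0 0 0 0 7.2" --pt "0 0 0 0 0 0 7.2"

```text
time_s: 3.5
tool_pos: [0.4654, 0.0987, 0.0143]
tcp_rot: [-0.227, 0.457, 0.851, 0.122]
force: [0.3, -0.3, 0.2]
finger_gap: 0.0719
grasp_force: 0.0
```

>>> move_arm --pt "0 0 0.3 0 0 0 7.2" --pt "0 0 0.0 0 0 0 7.2"

```text
time_s: 3.7
tool_pos: [0.4643, 0.0994, 0.011]
tcp_rot: [-0.227, 0.458, 0.851, 0.122]
force: [-0.5, 0.5, -0.4]
finger_gap: 0.0716
grasp_force: 0.0
```

>>> move_arm --pt "0 0 0.3 0 0 0 6.6" --pt "0 0 0.3 0 0 0 6.6" --pt "0 0 0 0 0 0 6.6"

```text
time_s: 4.0
tool_pos: [0.4618, 0.1021, 0.0053]
tcp_rot: [-0.228, 0.458, 0.851, 0.122]
force: [-1.2, -0.2, 0.8]
finger_gap: 0.0661
grasp_force: 0.0
```

>>> move_arm --pt "0 0 0.15 0 0 0 6.6" --pt "0 0 0 0 0 0 6.6"

```text
time_s: 4.2
tool_pos: [0.4617, 0.1027, 0.0042]
tcp_rot: [-0.228, 0.458, 0.851, 0.122]
force: [0.1, 0.4, -0.0]
finger_gap: 0.066
grasp_force: 0.0
```

>>> move_arm --pt "0 0 0.15 0 0 0 6.6" --pt "0 0 0 0 0 0 6.6"

```text
time_s: 4.4
tool_pos: [0.4614, 0.1033, 0.0029]
tcp_rot: [-0.228, 0.458, 0.851, 0.122]
force: [0.6, 0.5, -0.2]
finger_gap: 0.0662
grasp_force: 0.0
```

>>> move_arm --pt "0 0 0 0 0 0 5" --pt "0 0 0 0 0 0 5" --pt "0 0 0 0 0 0 5" --pt "0 0 0 0 0 0 5"

```text
time_s: 4.8
tool_pos: [0.4616, 0.1029, 0.0038]
tcp_rot: [-0.227, 0.458, 0.851, 0.122]
force: [-1.1, -1.9, 7.1]
finger_gap: 0.0567
grasp_force: 62.0
```

>>> move_arm --pt "-0.25 0 -0.4 0 0 0 5" --pt "-1 0 -1.73 0 0 0 5" --pt "-1.5 0 -2.6 0 0 0 5" --pt "-1.5 0 -2.6 0 0 0 5" --pt "-1.5 0 -2.6 0 0 0 5" --pt "0 0 0 0 0 0 5"

```text
time_s: 5.4
tool_pos: [0.5201, 0.017, 0.0616]
tcp_rot: [-0.224, 0.459, 0.851, 0.123]
force: [1.0, 0.6, -2.2]
finger_gap: 0.0557
grasp_force: 63.9
```

Run:
```python
from h import *
print(pose()[0],np.round(sensors.state()["joint_pos"],2))
p=camera("wrist"); a=p["color"]; q=camera("side")["color"]
cv2.imwrite("pics/w2.png",np.hstack([cv2.resize(a,(480,360)),q[100:460,200:520]])[:,:,::-1])
```

```text
[520.05496895  16.9952125   61.61623581] [-0.3   0.72 -0.13  1.13  0.32  0.62]
```

View pics/w2.png

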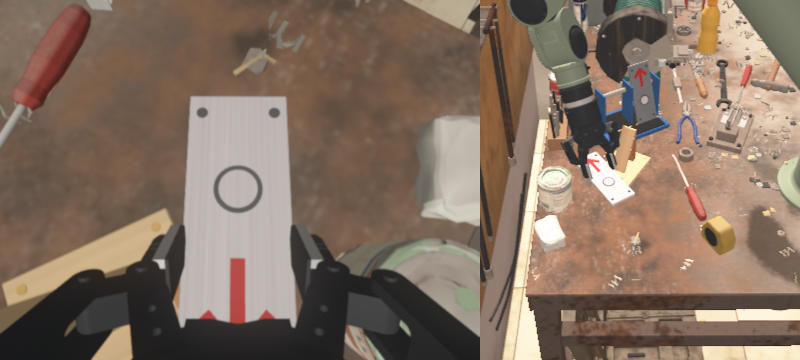

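The plate is held between the fingers by its long edges, with its foot edge at row 97 and columns 190–287 of the left image. My lift also drifted towards the tin, so I'll go straight up next and measure the plate's pose in the grip.

```bash
cat >> h.py <<'E'
def features(im,thr=150):
    """wrist view: dark hole blobs (subpixel) and foot corners of the plate"""
    hsv=cv2.cvtColor(im,cv2.COLOR_RGB2HSV); w=((hsv[...,1]<60)&(hsv[...,2]>thr)).astype(np.uint8)
    return w
E
python3 - <<'E'
from h import *
p0,R0=pose(); rows(p0+[-40,-30,140],R0)
p=camera("wrist"); R=R0
px=az(-56.6);py=az(33.4);c=np.array([457.6,109.5,0])
# plate features in plate frame from first wrist picture are unneeded: use corners + width along the edges
tg=np.array([461.6,102.9,3.8]); zt=-np.cos(D(30))*Z-np.sin(D(30))*px; Rg=frame(py,zt)
Pl=Ro.from_matrix(np.c_[px,py,Z])
rel=Rg.inv()*Pl; off=Rg.inv().apply(c-tg)
pc=p0+R0.apply(off); Pr=R0*rel
loc=np.array([(-80,30,8),(-80,-30,8),(0,30,8),(0,-30,8)])
print("pred",np.round(proj(p,(pc+Pr.apply(loc))/1000),1),"tilt",np.round(Pr.as_matrix(),3).tolist())
g=cv2.cvtColor(p["color"],cv2.COLOR_RGB2GRAY)
print(cv2.cornerSubPix(g,np.array([[[256,129]],[[383,129]]],np.float32),(6,6),(-1,-1),(3,40,.01))[:,0])
print("edge row180",[np.round(np.nonzero(g[r,230:420]>150)[0][[0,-1]]+230) for r in(140,180,230,270)],p["fx"])
E
```

```text
4 x [1.68, -1.25, -3.07] [0.0, 0.0, 0.0]
pred [[381.8 120.5]
 [251.8 120.6]
 [389.5 294.2]
 [244.1 294.2]] tilt [[0.55, 0.835, -0.001], [-0.835, 0.55, 0.001], [0.002, -0.0, 1.0]]
[[253.7812  128.46896]
 [380.5013  128.68579]]
edge row180 [array([254, 381]), array([251, 383]), array([249, 385]), array([246, 387])] 379.2879370256926
```

>>> move_arm --pt "1.68 -1.25 -3.07 0 0 0 5" --pt "1.68 -1.25 -3.07 0 0 0 5" --pt "1.68 -1.25 -3.07 0 0 0 5" --pt "1.68 -1.25 -3.07 0 0 0 5" --pt "0 0 0 0 0 0 5" --pt "0 0 0 0 0 0 5"

```text
time_s: 6.15
tool_pos: [0.4758, -0.0092, 0.2001]
tcp_rot: [-0.227, 0.458, 0.851, 0.122]
force: [0.9, 0.3, -2.1]
finger_gap: 0.0556
grasp_force: 64.3
```

Run:
```python
from h import *
from scipy.optimize import least_squares
p0,R0=pose(); print(p0,np.round(sensors.state()["joint_pos"],2))
p=camera("wrist"); g=cv2.GaussianBlur(cv2.cvtColor(p["color"],cv2.COLOR_RGB2GRAY),(3,3),0).astype(float)
def edge(l,c0,up):  # strongest gradient near c0, subpixel
    d=np.abs(np.diff(l)); i=np.arange(len(d)); w=d*(abs(i+.5-c0)<8); k=w.argmax(); s=slice(k-2,k+3); return (d[s]*(i[s]+.5)).sum()/d[s].sum()
RR=[150,170,190,210,230,250,270]
L=[edge(g[r],np.interp(r,[140,270],[254,246]),1) for r in RR]; Rr=[edge(g[r],np.interp(r,[140,270],[381,387]),1) for r in RR]
F=[edge(g[:,c],128.5,1) for c in(275,300,335,360)]
print(np.round(L,1),np.round(Rr,1),np.round(F,1))
px=az(-56.6);py=az(33.4);c=np.array([457.6,109.5,0])
tg=np.array([461.6,102.9,3.8]); zt=-np.cos(D(30))*Z-np.sin(D(30))*px; Rg=frame(py,zt)
Pl=Ro.from_matrix(np.c_[px,py,Z]); rel=Rg.inv()*Pl; off=Rg.inv().apply(c-tg)
def T(u):  # plate pose in tool frame
    r=rel*Ro.from_rotvec(D(np.array([u[4],u[3],u[5]]))); return off+rel.apply(u[:3]),r
def res(u):
    o,r=T(u); P=lambda l: proj(p,(p0+R0.apply(o+r.apply(np.array(l,float))))/1000)
    a=P([(-80,30,8),(20,30,8)]); b=P([(-80,-30,8),(20,-30,8)])
    ln=lambda e,r:e[0,0]+(r-e[0,1])*(e[1,0]-e[0,0])/(e[1,1]-e[0,1])
    if a[0,0]<b[0,0]: a,b=b,a
    f=[np.interp(cc,[b[0,0],a[0,0]],[b[0,1],a[0,1]])-v for cc,v in zip((275,300,335,360),F)]
    return np.r_[[ln(b,r)-v for r,v in zip(RR,L)],[ln(a,r)-v for r,v in zip(RR,Rr)],f,u*[.1,.1,.1,.2,.4,.4]]
s=least_squares(res,np.zeros(6)); print("shift mm, pitch(y),roll(x),yaw(z) deg",np.round(s.x,2),"cost",s.cost)
o,r=T(s.x); np.savez("hold.npz",o=o,r=r.as_quat()); print(o,np.round(r.as_matrix(),3).tolist())
```

```text
[475.81818436  -9.18821693 200.13477087] [-0.37  0.53 -0.1   1.38  0.29  0.56]
[252.5 251.5 250.5 249.3 247.9 246.7 245.6] [381.9 382.2 383.6 384.6 385.5 386.5 387.6] [128.6 128.6 128.7 128.6]
shift mm, pitch(y),roll(x),yaw(z) deg [ 1.63 -0.12 -1.14 -2.58  0.23 -0.25] cost 0.352596691916368
[2.80137079 0.17525383 7.32023611] [[-0.843, -0.002, 0.538], [-0.004, 1.0, -0.004], [-0.538, -0.006, -0.843]]
```

```bash
cat >> h.py <<'E'
RX=az(-121.1); RY=az(-31.1); SEAT=np.array([484.6,-41.2,12])
KX=az(-60.4); KY=az(29.6); LINE=np.array([469.6,-206.7,15])
def stand(foot,X,Y,lean):
    a=D(lean); x=np.sin(a)*X+np.cos(a)*Z; z=-np.cos(a)*X+np.sin(a)*Z
    r=Ro.from_matrix(np.c_[x,Y,z]); return foot+r.apply([80,0,0]),r
def tcp_for(c,r,o,rt):   # plate pose -> tcp pose
    R=r*rt.inv(); return c-R.apply(o),R
def hold():
    h=np.load("hold.npz"); return h["o"],Ro.from_quat(h["r"])
E
python3 - <<'E'
from h import *
f=SEAT-3*RX
o,rt=hold()
a=tcp_for(*stand(f+100*Z,RX,RY,30),o,rt); b=tcp_for(*stand(f+5*Z,RX,RY,30),o,rt)
print(a[0],b[0],a[1].as_matrix().round(2)[:,2]); rows(*a); rows(*b,*a,vmax=20)
E
```

```text
[465.83477154 -72.05746002 189.07077492] [465.83477154 -72.05746002  94.07077492] [-0.24 -0.39 -0.89]
11 x [-0.63, -0.12, 0.07] [-0.11, -4.62, 6.1]
5 x [0.88, 0.01, 1.69] [0.0, 0.0, 0.0]
```

>>> move_arm --pt "-0.63 -0.12 0.07 -0.11 -4.62 6.1 5" --pt "-0.63 -0.12 0.07 -0.11 -4.62 6.1 5" --pt "-0.63 -0.12 0.07 -0.11 -4.62 6.1 5" --pt "-0.63 -0.12 0.07 -0.11 -4.62 6.1 5" --pt "-0.63 -0.12 0.07 -0.11 -4.62 6.1 5" --pt "-0.63 -0.12 0.07 -0.11 -4.62 6.1 5" --pt "-0.63 -0.12 0.07 -0.11 -4.62 6.1 5" --pt "-0.63 -0.12 0.07 -0.11 -4.62 6.1 5" --pt "-0.63 -0.12 0.07 -0.11 -4.62 6.1 5" --pt "-0.63 -0.12 0.07 -0.11 -4.62 6.1 5" --pt "-0.63 -0.12 0.07 -0.11 -4.62 6.1 5" --pt "0 0 0 0 0 0 5" --pt "0 0 0 0 0 0 5"

```text
time_s: 7.5
tool_pos: [0.4657, -0.0723, 0.1881]
tcp_rot: [0.113, 0.845, 0.479, -0.208]
force: [0.1, -1.1, -1.7]
finger_gap: 0.0559
grasp_force: 65.0
```

Run:
```python
from h import *
p0,R0=pose(); print(p0,np.round(sensors.state()["joint_pos"],2))
f=SEAT-3*RX;o,rt=hold()
a=tcp_for(*stand(f+100*Z,RX,RY,30),o,rt); print((R0.inv()*a[1]).magnitude()*57.3)
c,r=p0+R0.apply(o),R0*rt
s=camera("side"); t=camera("top"); w=camera("wrist"); im=[]
for q in (s,t):
    i=q["color"].copy()
    u=proj(q,(c+r.apply([(80,30,8),(80,-30,8),(-80,-30,8),(-80,30,8)]))/1000)
    print(u.round(0).tolist())
    base=proj(q,[(SEAT+x*RX+y*RY)/1000 for x,y in((-32,45),(-32,-45),(92,-45),(92,45))])
    board=proj(q,[(SEAT+103*(.5*RX+.866*Z)+y*RY)/1000 for y in(17,-17)]+[(SEAT+y*RY)/1000 for y in(-17,17)])
    i=cv2.resize(i,None,fx=3,fy=3,interpolation=2)
    for P,col in((base,(0,255,0)),(board,(255,0,255)),(u,(0,255,255))): cv2.polylines(i,[np.int32(P*3+1)],True,col,1)
    x,y=np.int32(base.mean(0)*3); im.append(i[max(0,y-330):max(0,y-330)+500,x-190:x+190])
cv2.imwrite("pics/r1.png",np.hstack(im)[:,:,::-1])
```

```text
[465.68016355 -72.2785122  188.12321215] [-0.05  0.43 -0.26  1.13 -0.41  2.11]
0.23770809004613688
[[341.0, 170.0], [365.0, 178.0], [346.0, 246.0], [323.0, 238.0]]
[[321.0, 260.0], [304.0, 288.0], [273.0, 269.0], [287.0, 245.0]]
```

View pics/r1.png

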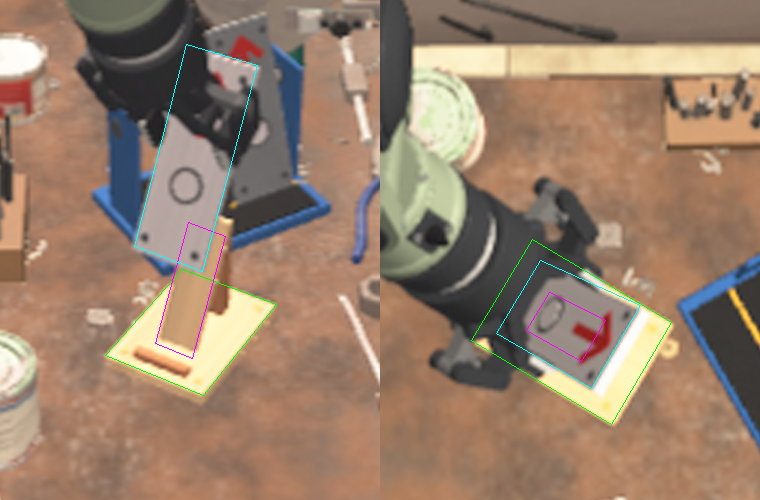

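The overlays fit: the cyan plate outline lies on the plate in both views and the green and magenta outlines lie on the rest's base and board. Now I'll lower the plate.

>>> move_arm --pt "0.88 0.01 1.69 0 0 0 5" --pt "0.88 0.01 1.69 0 0 0 5" --pt "0.88 0.01 1.69 0 0 0 5" --pt "0.88 0.01 1.69 0 0 0 5" --pt "0.6 0.01 1.15 0 0 0 5" --pt "0 0 0 0 0 0 5" --pt "0 0 0 0 0 0 5"

```text
time_s: 8.35
tool_pos: [0.4665, -0.0734, 0.1011]
tcp_rot: [0.114, 0.846, 0.477, -0.208]
force: [0.2, -0.2, -0.4]
finger_gap: 0.0557
grasp_force: 65.0
```

>>> move_arm --pt "0.13 0 0.26 0 0 0 5" --pt "0 0 0 0 0 0 5"

```text
time_s: 8.55
tool_pos: [0.4668, -0.0732, 0.0982]
tcp_rot: [0.115, 0.846, 0.477, -0.207]
force: [-0.2, 0.4, -2.1]
finger_gap: 0.0559
grasp_force: 64.9
```

>>> move_arm --pt "0.13 0 0.26 0 0 0 5" --pt "0.13 0 0.26 0 0 0 5" --pt "0 0 0 0 0 0 5"

```text
time_s: 8.85
tool_pos: [0.466, -0.0732, 0.0916]
tcp_rot: [0.114, 0.846, 0.478, -0.208]
force: [0.0, -0.0, -0.8]
finger_gap: 0.0559
grasp_force: 64.9
```

>>> move_arm --pt "0.07 0 0.14 0 0 0 5" --pt "0 0 0 0 0 0 5"

```text
time_s: 9.05
tool_pos: [0.4661, -0.0733, 0.0902]
tcp_rot: [0.114, 0.846, 0.477, -0.208]
force: [-0.9, -0.8, -2.1]
finger_gap: 0.0559
grasp_force: 65.0
```

>>> move_arm --pt "0.07 0 0.14 0 0 0 5" --pt "0 0 0 0 0 0 5"

```text
time_s: 9.25
tool_pos: [0.4661, -0.0733, 0.0886]
tcp_rot: [0.114, 0.846, 0.477, -0.208]
force: [0.1, 0.7, -1.6]
finger_gap: 0.0557
grasp_force: 65.0
```

>>> move_arm --pt "0.07 0 0.14 0 0 0 5" --pt "0 0 0 0 0 0 5"

```text
time_s: 9.45
tool_pos: [0.4661, -0.0737, 0.0874]
tcp_rot: [0.115, 0.846, 0.477, -0.208]
force: [-0.9, -0.9, 0.3]
finger_gap: 0.0558
grasp_force: 65.2
```

>>> move_arm --pt "0.07 0 0.14 0 0 0 5" --pt "0 0 0 0 0 0 5"

```text
time_s: 9.65
tool_pos: [0.4656, -0.0746, 0.0866]
tcp_rot: [0.116, 0.846, 0.477, -0.209]
force: [-3.0, -3.3, 5.8]
finger_gap: 0.056
grasp_force: 65.6
```

>>> move_arm --pt "-0.07 0 -0.1 0 0 0 5" --pt "-0.18 0 0.1 0 0 0 5" --pt "0 0 0 0 0 0 5"

```text
time_s: 9.95
tool_pos: [0.4655, -0.0748, 0.0868]
tcp_rot: [0.114, 0.846, 0.477, -0.207]
force: [0.2, 0.7, 1.7]
finger_gap: 0.0561
grasp_force: 66.1
```

Run:
```python
from h import *
p0,R0=pose(); o,rt=hold()
c,r=p0+R0.apply(o),R0*rt; f=c+r.apply([-80,0,0]); d=f-SEAT
print("foot in rest",d@RX,d@RY,d[2],"lean",np.degrees(np.arccos(r.as_matrix()[2,0])))
im=[]
for q in (camera("side"),camera("top")):
    i=cv2.resize(q["color"],None,fx=4,fy=4,interpolation=2); x,y=np.int32(proj(q,(SEAT+20*RX+[0,0,40])/1000)[0]*4)
    im.append(i[y-280:y+280,x-200:x+200])
cv2.imwrite("pics/r2.png",np.hstack(im)[:,:,::-1])
```

```text
foot in rest -0.5448511397860976 1.262082043618135 -2.2050025957467767 lean 30.065407398434136
```

View pics/r2.png

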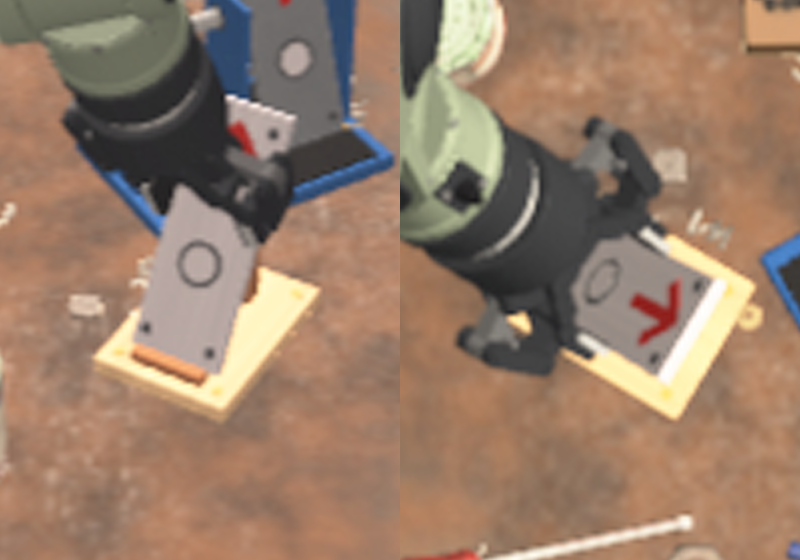

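The plate stands behind the toe lip with its back at the board, and its foot estimate is within 2 mm of the seat line. Next I'll release it and back off along the tool axis.

>>> move_arm --pt "0 0 0 0 0 0 6.6" --pt "0 0 0 0 0 0 8" --pt "0 0 0 0 0 0 8.5" --pt "0 0 0 0 0 0 8.5" --pt "0 0 -1 0 0 0 8.5" --pt "0 0 -3 0 0 0 8.5" --pt "0 0 -4 0 0 0 8.5" --pt "0 0 -4 0 0 0 8.5" --pt "0 0 -4 0 0 0 8.5" --pt "0 0 0 0 0 0 8.5"

```text
time_s: 11.05
tool_pos: [0.5075, -0.0108, 0.2339]
tcp_rot: [0.117, 0.846, 0.478, -0.204]
force: [1.3, 0.3, 0.1]
finger_gap: 0.0851
grasp_force: 0.0
```

Run:
```python
from h import *
p0,R0=pose(); print(p0,np.round(sensors.state()["joint_pos"],2))
im=[]
c,r=stand(SEAT,RX,RY,30)
for q in (camera("side"),camera("wrist")):
    i=cv2.resize(q["color"],None,fx=4 if not im else 1,fy=4 if not im else 1,interpolation=2); k=4 if not im else 1
    u=proj(q,(c+r.apply([(80,30,8),(80,-30,8),(-80,-30,8),(-80,30,8)]))/1000)*k; cv2.polylines(i,[np.int32(u)],True,(0,255,255),1)
    x,y=np.int32(proj(q,(SEAT+20*RX+[0,0,60])/1000)[0]*k) if k==4 else (320,240)
    im.append(i[y-240:y+240,x-160:x+160])
cv2.imwrite("pics/r3.png",np.hstack(im)[:,:,::-1])
# top-edge grasp: tool z = -plate x, tool y = plate z
pt=c+r.apply([80,0,4]); m=r.as_matrix(); R1=frame(m[:,2],-m[:,0])
g=pt-m[:,0]*29; pre=g+m[:,0]*70
print("pre",pre,"g",g); up=p0+np.array([0,0,60]); 
rows(pre+[0,0,40],R1); rows(pre,R1,pre+[0,0,40],R1); rows(g,R1,pre,R1)
```

```text
[507.46125764 -10.7798905  233.90345964] [ 0.06  0.48 -0.05  1.32 -0.39  2.23]
pre [ 434.47772439 -124.28864581  188.07110616] g [452.5563909  -94.31929785 127.4493279 ]
13 x [-0.86, -0.79, 0.04] [-3.45, 3.43, -6.29]
2 x [-0.0, -1.0, 1.73] [0.0, 0.0, 0.0]
2 x [-0.0, 0.0, 3.5] [0.0, 0.0, 0.0]
```

View pics/r3.png

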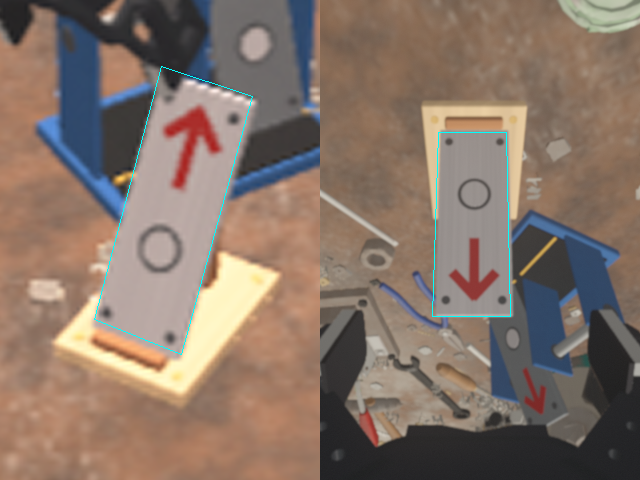

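The plate stands by itself on the rest and the predicted outline coincides with it in both views. Now I'll regrasp it by the top edge.

>>> move_arm --pt "-0.86 -0.79 0.04 -3.45 3.43 -6.29 8.5" --pt "-0.86 -0.79 0.04 -3.45 3.43 -6.29 6" --pt "-0.86 -0.79 0.04 -3.45 3.43 -6.29 4" --pt "-0.86 -0.79 0.04 -3.45 3.43 -6.29 4" --pt "-0.86 -0.79 0.04 -3.45 3.43 -6.29 4" --pt "-0.86 -0.79 0.04 -3.45 3.43 -6.29 4" --pt "-0.86 -0.79 0.04 -3.45 3.43 -6.29 4" --pt "-0.86 -0.79 0.04 -3.45 3.43 -6.29 4" --pt "-0.86 -0.79 0.04 -3.45 3.43 -6.29 4" --pt "-0.86 -0.79 0.04 -3.45 3.43 -6.29 4" --pt "-0.86 -0.79 0.04 -3.45 3.43 -6.29 4" --pt "-0.86 -0.79 0.04 -3.45 3.43 -6.29 4" --pt "-0.86 -0.79 0.04 -3.45 3.43 -6.29 4" --pt "0 0 0 0 0 0 4" --pt "0 0 0 0 0 0 4"

```text
time_s: 12.65
tool_pos: [0.4329, -0.1246, 0.2253]
tcp_rot: [0.067, 0.262, 0.93, 0.249]
force: [-0.2, 0.2, -0.3]
finger_gap: 0.0401
grasp_force: 0.0
```

```bash
cat >> h.py <<'E'
def topgrasp(depth=29):
    c,r=stand(SEAT,RX,RY,30); m=r.as_matrix(); return c+r.apply([80-depth,0,4]),frame(m[:,2],-m[:,0]),m
E
python3 - <<'E'
from h import *
print(pose()[0],np.round(sensors.state()["joint_pos"],2))
g,R1,m=topgrasp(29); pre=g+m[:,0]*60
rows(pre,R1,vmax=20); rows(g,R1,pre,R1,vmax=15)
E
```

```text
[ 432.92551684 -124.59922061  225.31298432] [-0.79  0.19 -0.51  1.02  0.5  -0.28]
3 x [-0.04, -0.59, 1.43] [-0.02, -0.06, -0.12]
5 x [0.0, -0.0, 1.2] [0.0, 0.0, 0.0]
```

>>> move_arm --pt "-0.04 -0.59 1.43 -0.02 -0.06 -0.12 4" --pt "-0.04 -0.59 1.43 -0.02 -0.06 -0.12 4" --pt "-0.04 -0.59 1.43 -0.02 -0.06 -0.12 4" --pt "0 0 0 0 0 0 4" --pt "0 0 0 0 0 0 4"

```text
time_s: 13.15
tool_pos: [0.4377, -0.1189, 0.1814]
tcp_rot: [0.071, 0.257, 0.931, 0.249]
force: [0.5, 0.6, 0.3]
finger_gap: 0.0399
grasp_force: 0.0
```

Run:
```python
from h import *
g,R1,m=topgrasp(29); print(pose()[0]); rows(g,R1,vmax=15)
q=camera("wrist"); i=q["color"].copy(); c,r=stand(SEAT,RX,RY,30)
u=proj(q,(c+r.apply([(80,30,8),(80,-30,8),(80,-30,0),(80,30,0)]))/1000); cv2.polylines(i,[np.int32(u)],True,(0,255,255),1); print(u.round(0).tolist())
cv2.imwrite("pics/t1.png",i[:,:,::-1])
```

```text
[ 437.6687826  -118.93654392  181.38856698]
5 x [0.0, -0.04, 1.22] [-0.01, 0.02, 0.06]
[[319.0, 337.0], [320.0, 225.0], [303.0, 225.0], [304.0, 337.0]]
```

View pics/t1.png

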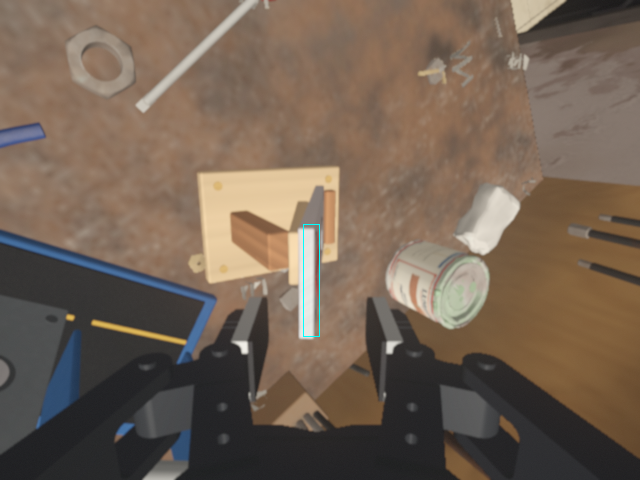

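The plate's top edge is at columns 298–318, about 3 px from the prediction and between the open fingers.

>>> move_arm --pt "0 -0.06 1.22 0 0 0.06 4" --pt "0 -0.06 1.22 0 0 0.06 4" --pt "0 -0.06 1.22 0 0 0.06 4" --pt "0 -0.06 1.22 0 0 0.06 4" --pt "0 -0.04 1.22 0 0 0.06 4" --pt "0 0 0 0 0 0 4" --pt "0 0 0 0 0 0 4"

```text
time_s: 13.9
tool_pos: [0.4529, -0.0962, 0.1273]
tcp_rot: [0.07, 0.259, 0.931, 0.249]
force: [0.5, -0.3, -0.6]
finger_gap: 0.0398
grasp_force: 0.0
```

>>> move_arm --pt "0 0 0 0 0 0 2" --pt "0 0 0 0 0 0 0" --pt "0 0 0 0 0 0 0" --pt "0 0 0 0 0 0 0" --pt "0 0 0 0 0 0 0"

```text
time_s: 14.4
tool_pos: [0.4538, -0.0956, 0.128]
tcp_rot: [0.072, 0.259, 0.93, 0.251]
force: [0.5, 0.8, 6.1]
finger_gap: 0.007
grasp_force: 58.6
```

Run:
```python
from h import *
p0,R0=pose(); c,r=stand(SEAT,RX,RY,30); m=R0.as_matrix()
print("align deg",np.degrees((R0.inv()*frame(r.as_matrix()[:,2],-r.as_matrix()[:,0])).as_rotvec()).round(2))
# plate in tool: z_plate=tool y, x_plate=-tool z  (pads align the faces); centred on pads
pt=R0.inv().apply(c+r.apply([80,0,4])-p0); print("plate_top in tool",pt.round(1))
rt=Ro.from_matrix(np.array([[0,-1,0],[0,0,1],[-1,0,0]],float)); print(rt.as_matrix()@np.eye(3), np.linalg.det(rt.as_matrix()))
o=np.array([pt[0],0,pt[2]])-rt.apply([80,0,4]); np.savez("hold.npz",o=o,r=rt.as_quat())
rows(p0+[0,0,130],R0,vmax=32)
a=tcp_for(*stand(LINE-2*KX+100*Z,KX,KY,20),o,rt); print(a[0]); rows(*a,p0+[0,0,130],R0)
```

```text
align deg [ 0.22  0.2  -0.01]
plate_top in tool [  1.6   0.2 -28.3]
[[ 0. -1.  0.]
 [ 0.  0.  1.]
 [-1.  0.  0.]] 1.0
5 x [-0.01, 1.31, -2.25] [0.0, 0.0, 0.0]
[ 490.40852223 -240.05727205  240.11707284]
8 x [-0.62, -1.77, -0.59] [1.14, 3.25, -6.88]
```

>>> move_arm --pt "0 0.44 -0.75 0 0 0 0" --pt "0 0.87 -1.5 0 0 0 0" --pt "0 1.31 -2.25 0 0 0 0" --pt "0 1.31 -2.25 0 0 0 0" --pt "0 1.31 -2.25 0 0 0 0" --pt "0 1.31 -2.25 0 0 0 0" --pt "0 0 0 0 0 0 0" --pt "0 0 0 0 0 0 0"

```text
time_s: 15.2
tool_pos: [0.4525, -0.096, 0.2567]
tcp_rot: [0.07, 0.259, 0.931, 0.248]
force: [-0.5, 0.4, -1.9]
finger_gap: 0.0068
grasp_force: 58.5
```

Run:
```python
from h import *
o,rt=hold(); print(pose()[0],np.round(sensors.state()["joint_pos"],2))
a=tcp_for(*stand(LINE-2*KX+140*Z,KX,KY,20),o,rt); print(a[0]); rows(*a,vmax=25)
```

```text
[452.52657013 -95.983935   256.67778229] [-0.71  0.15 -0.47  1.05  0.51 -0.19]
[ 490.40852223 -240.05727205  280.11707284]
8 x [-0.65, -1.54, -1.05] [1.11, 3.22, -6.89]
```

>>> move_arm --pt "-0.65 -1.54 -1.05 1.11 3.22 -6.89 0" --pt "-0.65 -1.54 -1.05 1.11 3.22 -6.89 0" --pt "-0.65 -1.54 -1.05 1.11 3.22 -6.89 0" --pt "-0.65 -1.54 -1.05 1.11 3.22 -6.89 0" --pt "-0.65 -1.54 -1.05 1.11 3.22 -6.89 0" --pt "-0.65 -1.54 -1.05 1.11 3.22 -6.89 0" --pt "-0.65 -1.54 -1.05 1.11 3.22 -6.89 0" --pt "-0.65 -1.54 -1.05 1.11 3.22 -6.89 0" --pt "0 0 0 0 0 0 0" --pt "0 0 0 0 0 0 0"

```text
time_s: 16.2
tool_pos: [0.4899, -0.2391, 0.2781]
tcp_rot: [-0.045, -0.251, 0.952, 0.17]
force: [0.4, -0.8, -2.8]
finger_gap: 0.0068
grasp_force: 58.9
```

Run:
```python
from h import *
o,rt=hold(); p0,R0=pose(); print(p0,np.round(sensors.state()["joint_pos"],2))
a=tcp_for(*stand(LINE-2*KX+140*Z,KX,KY,20),o,rt); rows(*a)
c,r=p0+R0.apply(o),R0*rt; im=[]
ax=KX,KY; W=lambda x,y,z:(LINE+[0,0,z-15]+x*KX+y*KY)/1000
for q,s in((camera("side"),3),(camera("top"),4)):
    i=cv2.resize(q["color"],None,fx=s,fy=s,interpolation=2)
    D2=lambda P,col,cl=True: cv2.polylines(i,[np.int32((proj(q,P)+.5)*s)],cl,col,1)
    D2((c+r.apply([(80,30,8),(80,-30,8),(-80,-30,8),(-80,30,8)]))/1000,(0,255,255))
    D2([W(0,34,15),W(0,-34,15),W(-3,-34,15),W(-3,34,15)],(0,255,0))
    for y in(38.5,43.5): D2([W(6,y,130),W(58,y,130)],(255,0,255))
    D2([W(39.8,38,112.9),W(39.8,-38,112.9)],(255,255,0))
    D2([W(*v) for v in((54.7,-52,165),(54.7,-112,165))],(255,255,255)) if 0 else None
    x,y=np.int32(proj(q,[W(20,-10,100)])[0]*s); x=max(x,200); y=max(y,280); im.append(i[y-280:y+280,x-200:x+200])
cv2.imwrite("pics/k1.png",np.hstack(im)[:,:,::-1])
```

```text
[ 489.89016836 -239.09151274  278.09702833] [-0.66  0.55  0.22  1.56  0.13 -1.2 ]
1 x [0.0, -0.03, -0.23] [0.26, 0.01, -0.08]
```

View pics/k1.png

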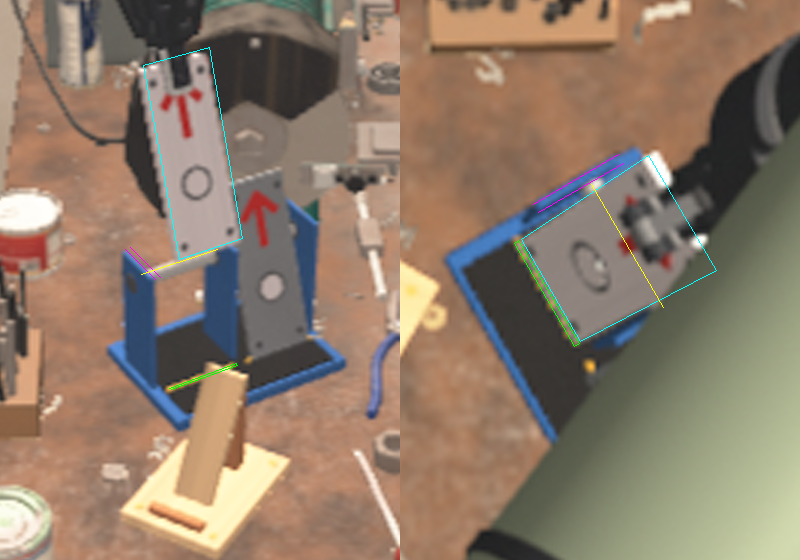

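Side view: the plate outline fits, and the green line overlay covers the yellow line. Top view: the plate hangs over the empty bay and the line overlay agrees there too. One quick numeric check of the line from the side, then lower it.

Run:
```python
from h import *
q=camera("side"); im=q["color"]; hsv=cv2.cvtColor(im,cv2.COLOR_RGB2HSV); H,S,V=[hsv[...,i].astype(int) for i in range(3)]
u=proj(q,(LINE-1.5*KX)/1000)[0]
m=((H>15)&(H<32)&(S>110)&(V>120)); yy,xx=np.nonzero(m); k=(np.hypot(xx-u[0],yy-u[1])<14)
w=unproj(q,np.c_[xx[k],yy[k]],.015)*1000-LINE; print(k.sum(),"x",np.median(w@KX),"y range",(w@KY).min(),(w@KY).max())
A=np.polyfit(w@KY,w@KX,1); print("slope deg",np.degrees(np.arctan(A[0])))
# plate top edge/foot check is by overlay; descend rows
o,rt=hold(); f=LINE-1*KX
a=tcp_for(*stand(f+30*Z,KX,KY,19.5),o,rt); b=tcp_for(*stand(f+4*Z,KX,KY,19.5),o,rt); rows(*a,vmax=20); rows(*b,*a,vmax=9); print(a[0],b[0])
```

```text
38 x -0.3960642264346713 y range -31.598621114099025 38.10139658983032
slope deg -1.2715767971318572
6 x [-0.01, -0.64, 1.7] [0.12, 0.01, -0.01]
3 x [-0.0, -0.29, 0.82] [0.0, 0.0, 0.0]
[ 490.36238289 -239.97605211  170.47255916] [ 490.36238289 -239.97605211  144.47255916]
```

>>> move_arm --pt "-0.03 -0.64 1.7 0.12 0 0 0" --pt "-0.03 -0.64 1.7 0.12 0 0 0" --pt "-0.03 -0.64 1.7 0.12 0 0 0" --pt "-0.03 -0.64 1.7 0.12 0 0 0" --pt "-0.03 -0.64 1.7 0.12 0 0 0" --pt "-0.03 -0.64 1.7 0.12 0 0 0" --pt "0 0 0 0 0 0 0" --pt "0 0 0 0 0 0 0"

```text
time_s: 17.15
tool_pos: [0.4921, -0.2399, 0.1714]
tcp_rot: [-0.043, -0.251, 0.953, 0.163]
force: [0.9, 0.6, -1.7]
finger_gap: 0.0068
grasp_force: 58.8
```

>>> move_arm --pt "0 -0.29 0.82 0 0 0 0" --pt "0 -0.29 0.82 0 0 0 0" --pt "0 -0.14 0.41 0 0 0 0" --pt "0 0 0 0 0 0 0" --pt "0 0 0 0 0 0 0"

```text
time_s: 17.65
tool_pos: [0.4927, -0.24, 0.1492]
tcp_rot: [-0.043, -0.252, 0.953, 0.163]
force: [0.3, -0.1, -1.8]
finger_gap: 0.0067
grasp_force: 59.0
```

```bash
cat >> h.py <<'E'
def inrack():
    o,rt=hold(); p0,R0=pose(); c,r=p0+R0.apply(o),R0*rt; d=c+r.apply([-80,0,0])-LINE; m=r.as_matrix()
    print("foot in rack",np.round([d@KX,d@KY,d[2]],1),"lean",np.degrees(np.arccos(m[2,0])).round(2),"yaw",np.degrees(m[:,1]@KX).round(2),sensors.state()["force"].round(1))
E
python3 -c "from h import *;inrack()"
```

```text
foot in rack [0.4 2.1 8.6] lean 19.38 yaw 0.0 [ 0.3 -0.1 -1.8]
```

>>> move_arm --pt "0 -0.05 0.42 0 0 0 0" --pt "0 -0.06 0.19 0 0 0 0" --pt "0 0 0 0 0 0 0" --pt "0 0 0 0 0 0 0"

```text
time_s: 18.05
tool_pos: [0.4922, -0.2392, 0.1431]
tcp_rot: [-0.043, -0.252, 0.953, 0.163]
force: [0.6, -0.4, -2.7]
finger_gap: 0.0071
grasp_force: 58.9
```

>>> move_arm --pt "0 -0.04 0.12 0 0 0 0" --pt "0 0 0 0 0 0 0" --pt "0 0 0 0 0 0 0"

```text
time_s: 18.35
tool_pos: [0.4925, -0.2394, 0.1423]
tcp_rot: [-0.042, -0.252, 0.953, 0.162]
force: [-1.0, -0.7, 1.6]
finger_gap: 0.007
grasp_force: 59.6
```

```bash
python3 -c "from h import *;inrack()"
```

```text
foot in rack [-0.1  2.3  1.7] lean 19.32 yaw 0.01 [-1.  -0.7  1.6]
```

>>> move_arm --pt "0 -0.03 0.08 0 0 0 0" --pt "0 0 0 0 0 0 0" --pt "0 0 0 0 0 0 0"

```text
time_s: 18.65
tool_pos: [0.4927, -0.2396, 0.1421]
tcp_rot: [-0.042, -0.252, 0.953, 0.162]
force: [-0.0, -1.1, 6.7]
finger_gap: 0.0067
grasp_force: 60.3
```

Run:
```python
from h import *
inrack()
q=camera("side"); s=4; i=cv2.resize(q["color"],None,fx=s,fy=s,interpolation=2)
o,rt=hold(); p0,R0=pose(); c,r=p0+R0.apply(o),R0*rt
cv2.polylines(i,[np.int32((proj(q,(c+r.apply([(80,30,8),(80,-30,8),(-80,-30,8),(-80,30,8)]))/1000)+.5)*s)],True,(0,255,255),1)
x,y=np.int32(proj(q,(LINE+[0,0,70])/1000)[0]*s); cv2.imwrite("pics/k2.png",i[y-290:y+290,x-250:x+250,::-1])
```

```text
foot in rack [0.4 2.4 1.5] lean 19.28 yaw 0.02 [-0.  -1.1  6.7]
```

View pics/k2.png

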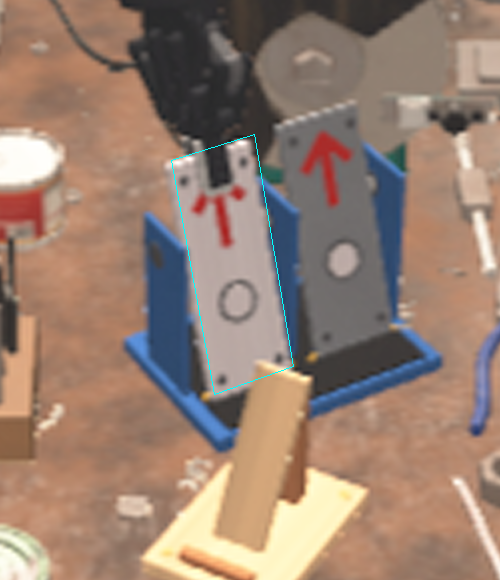

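The plate stands on the line in the empty bay, with the line visible just at its foot, parallel to its grey neighbour. Mat contact force is about 7 N. Releasing now.

>>> move_arm --pt "0 0 0 0 0 0 1" --pt "0 0 0 0 0 0 1.6" --pt "0 0 0 0 0 0 2.4" --pt "0 0 0 0 0 0 3.2" --pt "0 0 0 0 0 0 3.2" --pt "0 0 -0.5 0 0 0 3.2" --pt "0 0 -1.5 0 0 0 3.2" --pt "0 0 -3 0 0 0 3.2" --pt "0 0 -4 0 0 0 3.2" --pt "0 0 -4 0 0 0 3.2" --pt "0 0 0 0 0 0 3.2" --pt "0 0 0 0 0 0 3.2"

```text
time_s: 19.9
tool_pos: [0.514, -0.2774, 0.2646]
tcp_rot: [-0.042, -0.252, 0.953, 0.162]
force: [0.0, -0.1, -1.5]
finger_gap: 0.0319
grasp_force: 0.0
```

Run:
```python
from h import *
im=[]
c,r=stand(LINE+2*KY,KX,KY,20)
for n,s in(("side",3),("wrist",1)):
    q=camera(n); i=cv2.resize(q["color"],None,fx=s,fy=s,interpolation=2)
    cv2.polylines(i,[np.int32((proj(q,(c+r.apply([(80,30,8),(80,-30,8),(-80,-30,8),(-80,30,8)]))/1000)+.5)*s)],True,(0,255,255),1)
    x,y=np.int32(proj(q,(LINE+[0,0,80])/1000)[0]*s) if s>1 else (320,240); im.append(i[y-240:y+240,x-190:x+190])
cv2.imwrite("pics/k3.png",np.hstack(im)[:,:,::-1])
```

```text
(no output)
```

View pics/k3.png

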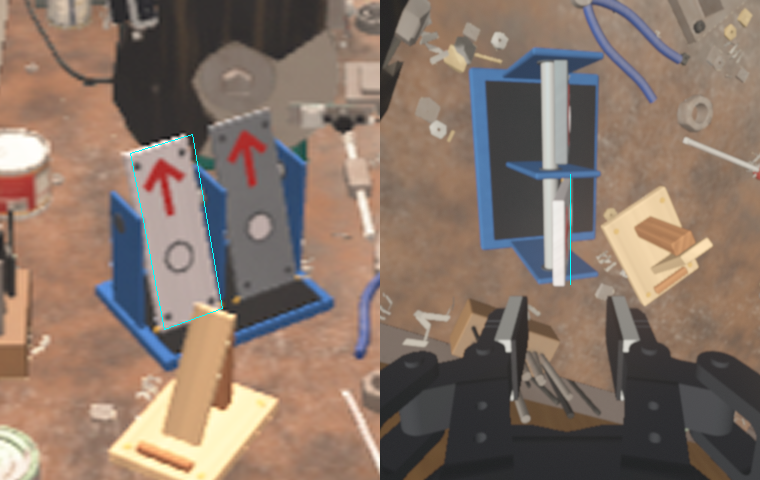

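Side view: the plate stands free in the bay, matching the expected outline and parallel to its neighbour. Wrist view: its top edge at columns 553–565 lines up with the neighbour's at 554–567. I'm handing it in.

```bash
python3 -c "from plant import robot;print(robot.sign_off())"
```

```text
the job is handed in; nothing more can be done
None
```

The plate stands by itself in the empty bay on the yellow line, arrow up and good face out, leaning like its grey neighbour. I handed the job in at about 20 s of robot time; no verdict came back.

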